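# Rebuild the sawn half stalagmite on its plinth

### The job

Rebuild the sawn half stalagmite upright on the half-round wooden plinth, one section at a time from the widest at the bottom through to the rounded tip on top, each centred on what is below it, with all the flat sawn faces flush and looking the same way as the plinth's straight edge. Leave it standing by itself, and do not disturb the stone slab, the drill core and the hand lens lying around.

Things in the scene. Friction and masses are not known exactly. Their poses are not given: they have to be found in the camera images.
- plinth: Fixed half-round dark wooden plinth, D-shaped from above: 130 mm wide along its straight edge, 58 mm deep, 20 mm high, flat level top. Origin: on the table, below the middle of the straight edge; x points straight out of the straight edge, y along it, z up; the wood lies at x from -58 to 0.
- root: Widest section (the root) of the half stalagmite, tan banded stone, D-shaped from above, 110 mm wide, 50 deep, 32 high, about 400 g, standing loose on its flat base. Origin: middle of the flat face's lower edge; x points out of the flat face, y along its width, z up (stone at x -50 to 0 mm). Grip the flat face against the 48 mm wide parallel back facet, 50 mm apart, both upright.
- lower: Second widest section of the half stalagmite, tan banded stone, D-shaped from above, 92 mm wide, 44 deep, 36 high, about 310 g, standing loose on its flat base. Origin: middle of the flat face's lower edge; x points out of the flat face, y along its width, z up (stone at x -44 to 0 mm). Grip the flat face against the 40 mm wide parallel back facet, 44 mm apart, both upright.
- upper: Third widest section of the half stalagmite, tan banded stone, D-shaped from above, 74 mm wide, 38 deep, 36 high, about 220 g, standing loose on its flat base. Origin: middle of the flat face's lower edge; x points out of the flat face, y along its width, z up (stone at x -38 to 0 mm). Grip the flat face against the 32 mm wide parallel back facet, 38 mm apart, both upright.
- tip: Narrowest section, domed tip of the half stalagmite, tan banded stone, D-shaped from above, 56 mm wide, 32 deep, 46 high, about 120 g, standing loose on its flat base. Origin: middle of the flat face's lower edge; x points out of the flat face, y along its width, z up (stone at x -32 to 0 mm). Grip the flat face against the 26 mm wide parallel back facet, 32 mm apart, both upright up to z = 28 mm.
- slab: Bystander, to be left in its place: loose rectangular sawn stone slab 150 x 56 x 22 mm, lying flat. Origin: centre of its underside, x along its length.
- core: Bystander, to be left in its place: loose grey round drill core standing on end, 48 mm diameter, 55 mm high. Origin: centre of its underside.
- lens: Bystander, to be left in its place: loose round hand lens with black handle lying flat: ring 62 mm diameter, 8 mm thick, handle 14 mm wide reaching 104 mm from the ring's centre along x. Origin: underside, at the ring's centre.
Not all that is in view belongs to the job. What is shaped like the tip but pink or purple is not meant.

How it is judged:
By the outcome, as a careful person would: the job done as asked, in the order asked, and still so for the second after the job is handed in, with the robot touching nothing.
It also fails if it takes over 128 s, if anything falls off the work surface, if the arm or the gripper's body presses on something with over 40 N, if the wrist force passes 120 N, or if a joint passes its speed limit or range.

### The arm

A 6-joint arm with a two-finger parallel gripper is mounted at the origin on the work surface. World frame = base frame: x ahead of the robot, y to its left, z up, the work surface at z = 0. Lengths are in m, angles in rad, forces in N, time in s.
With the tool pointing down it reaches from about 0.325 to 0.775 m from the base axis. Payload 9.3 kg.
Tool frame: the origin (TCP) lies between the finger pads; the fingertips stand bot.nose_length ahead of it and the grasp point (between the pads) lies 6 mm ahead of it (bot.nose_length is the distance from the TCP to the fingertips, in m); z points along the fingers, y is the line along which they close (so a half turn about z gives the same grasp; the last joint's range is limited). The gripper opens to 85 mm and grips with 20 to 120 N. Pads are 22 mm wide; open, the fingers measure 114 mm over their backs; the gripper's body (76 mm by 85 mm) begins 54 mm behind the grasp point. The pads swing forward as they close: fully open they stand 13 mm farther back than shut.
Start: joints at [0.994, 0.259, 0.021, 1.334, 0, 1.418], TCP at [0.226, 0.501, 0.256] pointing down, gripper open.
Joint ranges: [-3.04, 3.04], [-0.91, 1.82], [-1.04, 1.36], [-1.92, 1.95], [-1.52, 1.45], [-3.14, 3.14]. Speed limits (rad/s): [2.22, 2.22, 2.79, 3.14, 3.14, 3.14].

### API

Orientations are given as a unit quaternion [w, x, y, z].
In Python, from station import observe, optics, bot gives the robot as it stands.
- The arm moves only by the tool play_rows, never from a script. Its argument "motion" is a list of rows, each a list of 7 numbers: the shift along the tool's x, y, z in m, then the turn, a rotation vector about the tool's x, y, z in rad, then the finger opening in m, from 0 to 0.0854. In form: [[dx, dy, dz, wx, wy, wz, jaw], ...]. A call has 1 to 5 rows; each row is the pose to reach, as a shift and turn from the pose commanded when the call began, along the tool's axes at that moment; what a row does not reach only later rows make up. A row lasts 1/8 s, in which the tool goes at most 62.5 mm and 10.7 degrees, less where a joint would pass 70% of its speed; a pose out of reach is approached as far as the arm can. A call with a gripper value outside its range is refused whole. The fingers move at their own pace and stop on an object; "squeeze" is the grip in N (left out, the last holds). Time passes only in rows, so rows that repeat a pose let the fingers close. It gives the time, the measured TCP pose, the force, the opening and the grip force at its end, in the units of the state.
- observe(): the state, without advancing time (a new reading comes with each control period).
- optics.capture(name): name is "scene" or "top" or "wrist"; returns a dict with "image" (420x560x3 uint8, red, green, blue), "depth" (420x560 float32, m along the optical axis (not along the pixel's ray), 0 where there is no reading), "K" (3x3 intrinsics, pixels), "R" (3x3) and "t" (3): a world point X has camera coordinates R X + t. Camera axes: x right, y down, z forward; pixel columns grow to the right and rows downward; lengths in m; the calibration is good to about 2 mm. The wrist camera is an equidistant fisheye: a pixel r from the principal point sees the ray r / f radians off the axis. A picture is of the moment at which its call begins.
- bot.hand_in(): hands the job in; it is judged then, once.
The state is a dict: "time": time; "joint_pos": joint angles; "joint_vel": joint speeds; "joint_torque": joint torques, N m; "position": TCP position; "tcp_rot": TCP orientation; "force": force on the tool from outside, world axes, zero at the start; "moment": the same for the moment, N m; "finger_gap": finger opening in m; "finger_force": force on a finger pad.
Only numpy, scipy, OpenCV 4.12 (cv2) and the standard library are available. Lean on these libraries where they do the work, as an engineer would, in place of code of your own. Each camera call takes 0.05 s, during which the arm holds its last target. There are 200 camera calls.

## Working session

There is one attempt and no reset: what is moved stays moved. The work goes in short steps, Python scripts to look and compute and a tool call to move; the robot and the scene stay as the last step left them, time stands still between calls to the robot, and variables do not carry over. Pictures are saved under pics/ and viewed, at most 14 in all, crops included, and the job is handed in when it is done.

Besides the shell and the picture viewer there is one more tool, called after "Emit:" as a command line: name --pt "numbers of a row" for each row, then --argument value for the rest. play_rows: Moves the arm, as the interface text tells. Its arguments: {"type":"object","properties":{"motion":{"type":"array"},"squeeze":{"type":"number"}},"required":["motion"]}

```bash
mkdir -p pics; ls; python3 - <<'E'
from station import observe, optics, bot
import cv2,numpy as np
s=observe();print(s, bot.nose_length)
a=optics.capture("top");b=optics.capture("scene")
for n,c in(("top",a),("scene",b)):
    cv2.imwrite(f"pics/{n}0.png",c["image"][:,:,::-1]);np.savez(f"{n}0.npz",**c);print(n,c["K"],c["R"],c["t"],(c["depth"]>0).mean())
E
```

```text
pics
{'time': 0.0, 'joint_pos': array([9.94395512e-01, 2.59222339e-01, 2.07359106e-02, 1.33373803e+00,
       6.23986012e-06, 1.41820205e+00]), 'joint_vel': array([-1.61694185e-03,  9.66980761e-04, -1.07542182e-03, -6.40539188e-04,
        1.18984275e-05, -1.62391244e-03]), 'joint_torque': array([-3.03220346e-03, -5.55647349e+01,  3.44531679e+01,  1.36380165e-02,
       -3.33606868e-04, -2.05232755e-05]), 'position': array([0.22603003, 0.50111386, 0.25563961]), 'tcp_rot': array([-2.57465696e-04,  2.10320924e-01,  9.77632139e-01, -6.66043285e-04]), 'force': array([ 0.19855314, -0.43964076, -0.67785381]), 'moment': array([ 0.0255442 , -0.037966  ,  0.02436864]), 'finger_force': 0.0, 'finger_gap': 0.08506657153358191} 0.025
top [[478.75211897   0.         275.09475819]
 [  0.         478.75211897 204.58072267]
 [  0.           0.           1.        ]] [[-0.0277027  -0.99955115  0.01140448]
 [-0.99170736  0.02604943 -0.12584887]
 [ 0.12549531 -0.01479626 -0.99198387]] [-0.00826554  0.56382201  1.05761965] 0.9961904761904762
scene [[478.59952061   0.         284.63737456]
 [  0.         478.59952061 209.88261202]
 [  0.           0.           1.        ]] [[-0.36461033  0.93115957 -0.00108005]
 [ 0.6672657   0.26046912 -0.69779103]
 [-0.64947347 -0.2551425  -0.71630058]] [ 0.19330626 -0.34412714  1.69001466] 0.9959013605442177
```

View pics/top0.png

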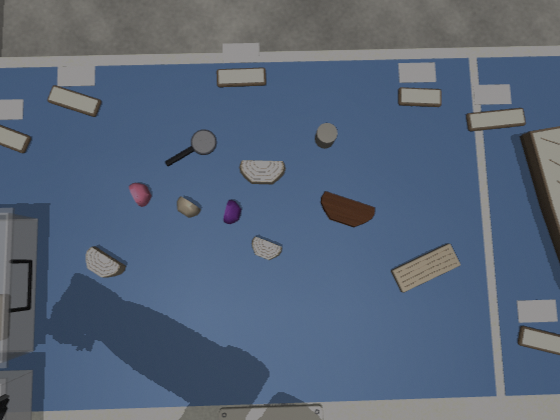

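View pics/scene0.png

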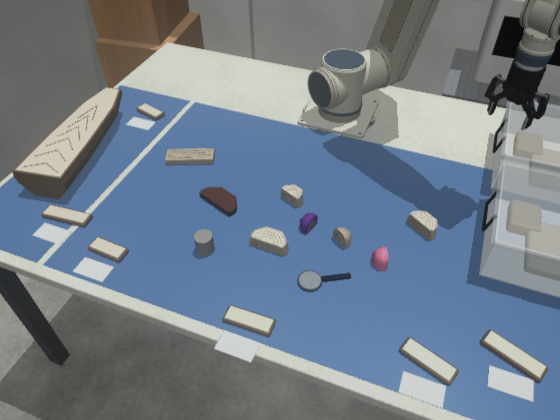

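```bash
cat > h.py <<'E'
import numpy as np,cv2
from scipy.spatial.transform import Rotation as Ro
def rays(c,fish):
    v,u=np.mgrid[:420,:560].astype(float);K=c["K"]
    x=(u-K[0,2])/K[0,0];y=(v-K[1,2])/K[1,1]
    if fish:
        r=np.hypot(x,y);k=np.where(r>1e-9,np.tan(np.minimum(r,1.45))/np.maximum(r,1e-9),1);x=x*k;y=y*k
    return np.stack([x,y,np.ones_like(x)],-1)
def cloud(c,fish=False):
    d=rays(c,fish)*c["depth"][...,None]
    return (d-c["t"])@c["R"]            # R^T (d-t)
def onplane(c,z,fish=False):
    d=rays(c,fish)@c["R"];C=-c["R"].T@c["t"]
    return C+d*((z-C[2])/d[...,2])[...,None]
def dfit(P):
    """P Nx2 m: D outline -> rect; origin at middle of flat side, yaw of outward normal, (width,depth)"""
    (cx,cy),(w,h),a=cv2.minAreaRect((P*1000).astype(np.float32))
    a=np.radians(a)
    if w<h: w,h,a=h,w,a+np.pi/2
    n=np.array([-np.sin(a),np.cos(a)]);c=np.array([cx,cy])
    Q=P*1000-c;s=Q@n;t=Q@[np.cos(a),np.sin(a)]
    wp=np.ptp(t[s>h*.25]) if (s>h*.25).any() else 0;wm=np.ptp(t[s<-h*.25]) if (s<-h*.25).any() else 0
    if wm>wp:n=-n
    return (c+n*h/2)/1000,np.arctan2(n[1],n[0]),(w,h)
E
python3 - <<'E'
from h import *
c=dict(np.load("top0.npz"));X=cloud(c)
z=X[...,2]; print("table z",np.median(z[(X[...,0]>.35)&(X[...,0]<.8)&(abs(X[...,1])<.5)]))
m=((z>.006)&(z<.12)&(X[...,0]>.2)&(X[...,0]<.85)&(abs(X[...,1])<.6)).astype(np.uint8)
n,L,S,Ce=cv2.connectedComponentsWithStats(m)
for i in range(1,n):
    if S[i,4]<60: continue
    k=L==i;zt=np.percentile(z[k],80);P=X[k&(z>zt-.006)]
    o,y,wh=dfit(P[:,:2]);print(Ce[i].round(),S[i,4],"ztop %.3f"%zt,o.round(4),"yaw %.3f"%y,np.round(wh,1),"rgb",np.median(c["image"][k],0))
E
```

```text
table z 0.002315635522621818
[420.  97.] 783 ztop 0.018 [ 0.7971 -0.3771] yaw 3.055 [103.7  44.8] rgb [147. 146. 138.]
[ 76. 102.] 856 ztop 0.019 [0.808  0.4559] yaw 2.807 [121.9  44.4] rgb [147. 145. 137.]
[490. 120.] 853 ztop 0.017 [ 0.7802 -0.5429] yaw 0.081 [111.8  45.3] rgb [147. 145. 137.]
[326. 135.] 440 ztop 0.057 [ 0.7016 -0.1485] yaw -3.061 [46.9 45.1] rgb [119. 116. 110.]
[ 18. 140.] 419 ztop 0.019 [0.7551 0.5726] yaw -0.382 [57.7 44.3] rgb [144. 142. 133.]
[197. 146.] 703 ztop 0.012 [0.6819 0.1665] yaw -2.874 [131.9  62.8] rgb [ 99. 100. 104.]
[528. 143.] 265 ztop 0.086 [ 0.6838 -0.5998] yaw -1.519 [46.2  8.1] rgb [45. 39. 32.]
[262. 171.] 922 ztop 0.035 [0.6681 0.0033] yaw -0.057 [97.5 50.5] rgb [143. 139. 136.]
[140. 193.] 361 ztop 0.046 [0.5934 0.3005] yaw 2.143 [43.1 27.6] rgb [125.  73.  89.]
[346. 210.] 1222 ztop 0.023 [ 0.5749 -0.198 ] yaw -0.346 [127.1  58.8] rgb [69. 45. 32.]
[187. 207.] 310 ztop 0.047 [0.5758 0.1709] yaw -0.590 [43.7 26.8] rgb [113.5 105.5  93. ]
[232. 212.] 319 ztop 0.046 [0.5548 0.0895] yaw 1.300 [42.  27.7] rgb [68. 37. 88.]
[ 23. 286.] 3289 ztop 0.090 [0.3996 0.532 ] yaw 1.569 [299.7  16.4] rgb [91. 93. 97.]
[266. 248.] 468 ztop 0.039 [ 0.4807 -0.0057] yaw -0.396 [65.7 37.9] rgb [141. 137. 134.]
[426. 267.] 1680 ztop 0.024 [ 0.4381 -0.3541] yaw 0.406 [150.3  56.7] rgb [141. 132. 115.]
[103. 263.] 793 ztop 0.039 [0.4585 0.3586] yaw -0.580 [83.5 44.7] rgb [139. 135. 132.]
[526. 337.] 309 ztop 0.017 [ 0.2499 -0.5996] yaw -1.581 [47.1 33.2] rgb [140. 136. 129.]
[ 15. 375.] 304 ztop 0.076 [0.2118 0.5444] yaw -0.059 [36.1 10.7] rgb [90. 93. 96.]
```

```bash
cat >> h.py <<'E'
def goal(x,y,z,yaw,s=None):
    """print shift+turn in the tool frame to reach TCP xyz, tool pointing down, tool y at yaw"""
    from station import observe
    s=s or observe();q=s["tcp_rot"];R=Ro.from_quat([q[1],q[2],q[3],q[0]])
    ty=np.array([np.cos(yaw),np.sin(yaw),0]);tz=np.array([0,0,-1.]);T=Ro.from_matrix(np.stack([np.cross(ty,tz),ty,tz],1))
    d=R.inv().apply(np.array([x,y,z])-s["position"]);w=(R.inv()*T).as_rotvec()
    print("row",d.round(4),w.round(4),"rows>=%.1f"%max(np.linalg.norm(d)/.0625,np.linalg.norm(w)/.187))
E
python3 -c "
from h import *
goal(.60,-.06,.30,-.1)"
```

```text
row [-0.5716 -0.3578 -0.044 ] [-1.100e-03  5.000e-04  1.247e+00] rows>=10.8
```

Emit:
play_rows --pt "-0.5716 -0.3578 -0.044 -0.001 0 1.247 0.085" --pt "-0.5716 -0.3578 -0.044 -0.001 0 1.247 0.085" --pt "-0.5716 -0.3578 -0.044 -0.001 0 1.247 0.085" --pt "-0.5716 -0.3578 -0.044 -0.001 0 1.247 0.085" --pt "-0.5716 -0.3578 -0.044 -0.001 0 1.247 0.085"

```text
time: 0.72
position: [0.3997, 0.24, 0.2767]
tcp_rot: [0.0, 0.632, 0.775, 0.0]
force: [0.8, 0.1, 0.1]
finger_gap: 0.0845
finger_force: 0.0
```

```bash
python3 -c "
from h import *
goal(.60,-.06,.30,-.1)"
```

```text
row [-0.3343  0.1355 -0.0234] [ 0.0006 -0.0005  0.3035] rows>=5.8
```

Emit:
play_rows --pt "-0.3343 0.1355 -0.0234 0 0 0.3035 0.085" --pt "-0.3343 0.1355 -0.0234 0 0 0.3035 0.085" --pt "-0.3343 0.1355 -0.0234 0 0 0.3035 0.085" --pt "-0.3343 0.1355 -0.0234 0 0 0.3035 0.085" --pt "-0.3343 0.1355 -0.0234 0 0 0.3035 0.085"

```text
time: 1.35
position: [0.5745, -0.0185, 0.2967]
tcp_rot: [-0.0, 0.74, 0.673, 0.0]
force: [0.4, 0.7, -0.2]
finger_gap: 0.0849
finger_force: 0.0
```

Emit:
play_rows --pt "0 0 0 0 0 0 0.085" --pt "0 0 0 0 0 0 0.085"

```text
time: 1.6
position: [0.5735, -0.0166, 0.2962]
tcp_rot: [-0.001, 0.74, 0.673, -0.0]
force: [-0.1, 0.8, 0.6]
finger_gap: 0.0849
finger_force: 0.0
```

```bash
python3 - <<'E'
from h import *
from station import *
c=optics.capture("wrist");np.savez("w1.npz",**c);cv2.imwrite("pics/w1.png",c["image"][:,:,::-1])
s=observe();print(s["position"],s["tcp_rot"],c["K"],-c["R"].T@c["t"],c["R"])
goal(.6,-.06,.3,-.1)
X=cloud(c,True);z=X[...,2];print((c["depth"]>0).mean())
m=((z>.008)&(z<.08)&(X[...,0]>.35)&(X[...,0]<.85)&(abs(X[...,1])<.45)).astype(np.uint8)
n,L,S,Ce=cv2.connectedComponentsWithStats(m)
for i in range(1,n):
    if S[i,4]<150: continue
    k=L==i;zt=np.percentile(z[k],80);P=X[k&(z>zt-.006)]
    o,y,wh=dfit(P[:,:2]);print(Ce[i].round(),S[i,4],"ztop %.3f"%zt,o.round(4),"yaw %.3f"%y,np.round(wh,1),"rgb",np.median(c["image"][k],0))
E
```

```text
[ 0.5732173  -0.01590898  0.29659158] [-3.98133699e-04  7.39444096e-01  6.73217828e-01  1.62218607e-04] [[325.1922621    0.         278.27991503]
 [  0.         325.1922621  203.25342017]
 [  0.           0.           1.        ]] [0.58163417 0.05926116 0.41362502] [[ 0.99552194 -0.09450902 -0.00202989]
 [-0.08967768 -0.95098676  0.29594272]
 [-0.02989965 -0.29443544 -0.95520353]]
row [-0.0414  0.0308 -0.0035] [-0.0004 -0.0008  0.0063] rows>=0.8
0.9928443877551021
[254.  14.] 879 ztop 0.045 [0.5754 0.1697] yaw -0.575 [35.3 26.6] rgb [171. 162. 141.]
[364.   8.] 166 ztop 0.010 [0.6945 0.1762] yaw -2.640 [30.7 13.7] rgb [40. 42. 45.]
[382.  37.] 469 ztop 0.009 [0.6986 0.1568] yaw 2.599 [53.7 53.3] rgb [175. 179. 183.]
[252.  93.] 1102 ztop 0.045 [0.5549 0.091 ] yaw 1.325 [41.6 26.1] rgb [112.  53. 156.]
[335. 144.] 3163 ztop 0.033 [0.6685 0.0047] yaw -0.051 [100.3  50.7] rgb [230. 231. 226.]
[190. 162.] 1671 ztop 0.037 [ 0.4819 -0.0043] yaw -0.408 [66.6 39.2] rgb [187. 181. 163.]
[398. 251.] 1172 ztop 0.055 [ 0.7168 -0.1552] yaw -2.172 [48.  36.2] rgb [132.  132.  124.5]
[274. 284.] 2815 ztop 0.021 [ 0.575  -0.1969] yaw -0.352 [130.9  59.1] rgb [111.  69.  41.]
[198. 350.] 282 ztop 0.022 [ 0.4047 -0.3083] yaw -2.742 [45.6 14.4] rgb [128.5 122.5 102. ]
[429. 367.] 180 ztop 0.016 [ 0.8051 -0.4073] yaw 2.891 [39.7 35.5] rgb [233. 235. 223.]
```

View pics/w1.png

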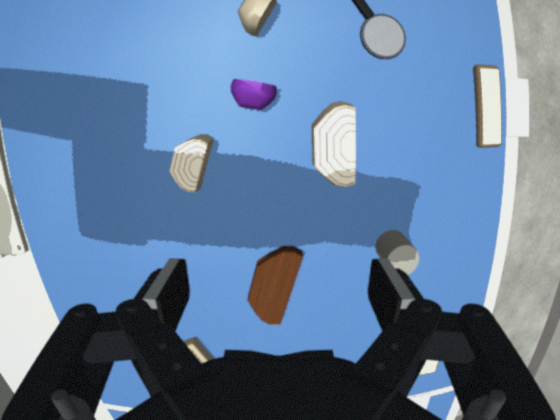

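```bash
python3 -c "
from h import *
goal(.643,.0053,.10,-.052)"
```

```text
row [0.0275 0.0676 0.1966] [-0.0004 -0.0008 -0.0417] rows>=3.4
```

Emit:
play_rows --pt "0.0275 0.0676 0.1966 -0.0004 -0.0008 -0.0417 0.085" --pt "0.0275 0.0676 0.1966 -0.0004 -0.0008 -0.0417 0.085" --pt "0.0275 0.0676 0.1966 -0.0004 -0.0008 -0.0417 0.085" --pt "0.0275 0.0676 0.1966 -0.0004 -0.0008 -0.0417 0.085" --pt "0.0275 0.0676 0.1966 -0.0004 -0.0008 -0.0417 0.085"

```text
time: 2.28
position: [0.6425, 0.0064, 0.0988]
tcp_rot: [-0.001, 0.725, 0.689, -0.001]
force: [-0.2, 0.4, 0.5]
finger_gap: 0.0848
finger_force: 0.0
```

Emit:
play_rows --pt "0 0 0 0 0 0 0.085" --pt "0 0 0 0 0 0 0.085"

```text
time: 2.52
position: [0.644, 0.0048, 0.1023]
tcp_rot: [0.002, 0.725, 0.689, 0.001]
force: [-0.4, -0.4, 0.8]
finger_gap: 0.0849
finger_force: 0.0
```

```bash
cat > look.py <<'E'
from h import *
from station import *
import sys
def look(tag,zlo=.008,pic=True):
    c=optics.capture("wrist")
    if pic: cv2.imwrite(f"pics/{tag}.png",c["image"][:,:,::-1])
    np.savez(tag+".npz",**c)
    X=cloud(c,True);z=X[...,2]
    m=((z>zlo)&(z<.2)&(X[...,0]>.3)&(X[...,0]<.85)&(abs(X[...,1])<.5)).astype(np.uint8)
    n,L,S,Ce=cv2.connectedComponentsWithStats(m)
    for i in range(1,n):
        if S[i,4]<400: continue
        k=L==i;zt=np.percentile(z[k],80);P=X[k&(z>zt-.006)]
        o,y,wh=dfit(P[:,:2]);print(Ce[i].round(),S[i,4],"ztop %.3f"%zt,o.round(4),"yaw %.3f"%y,np.round(wh,1),"rgb",np.median(c["image"][k],0))
    s=observe();print(s["time"],s["position"].round(4),s["tcp_rot"].round(4),s["force"].round(1),s["finger_gap"])
if __name__=="__main__": look(sys.argv[1])
E
python3 look.py w2; python3 -c "
from h import *
goal(.643,.0053,.03,-.052)"
```

```text
[137.   6.] 423 ztop 0.030 [0.559  0.1599] yaw 1.392 [17.5  6.9] rgb [81. 77. 65.]
[383.  24.] 1583 ztop 0.009 [0.721  0.1532] yaw 1.656 [58.5 40.8] rgb [181. 186. 190.]
[131. 126.] 3726 ztop 0.045 [0.5564 0.0909] yaw 1.291 [42.2 26.4] rgb [112.  53. 151.]
[280. 217.] 10815 ztop 0.033 [0.6689 0.0054] yaw -0.056 [100.3  50.6] rgb [205. 198. 179.]
[ 54. 235.] 4053 ztop 0.037 [ 0.4827 -0.0038] yaw -0.384 [67.6 40.2] rgb [158. 149. 131.]
[279. 363.] 45796 ztop 0.175 [0.6445 0.0024] yaw -1.623 [143.1  25.1] rgb [21. 23. 25.]
2.575 [0.644  0.0047 0.102 ] [0.0014 0.7253 0.6884 0.001 ] [0.1 0.9 0.1] 0.08523562177173069
row [ 0.0006 -0.0013  0.072 ] [ 0.0034  0.0005 -0.0002] rows>=1.2
```

View pics/w2.png

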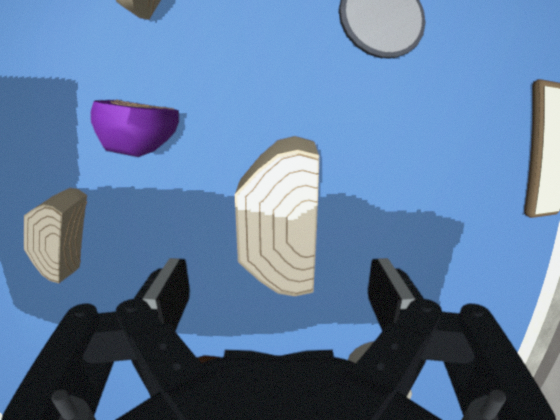

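Emit:
play_rows --pt "-0.0015 0 0.035 0 0 0 0.085" --pt "-0.0015 0 0.07 0 0 0 0.085" --pt "-0.0015 0 0.07 0 0 0 0.085" --pt "-0.0015 0 0.07 0 0 0 0.085"

```text
time: 3.08
position: [0.6445, 0.0029, 0.032]
tcp_rot: [0.001, 0.725, 0.688, 0.001]
force: [0.4, -0.7, 0.8]
finger_gap: 0.0851
finger_force: 0.0
```

Emit:
play_rows --pt "0 0 0 0 0 0 0.04" --pt "0 0 0 0 0 0 0.04" --pt "0 0 0 0 0 0 0.04" --pt "0 0 0 0 0 0 0.04" --pt "0 0 0 0 0 0 0.04" --squeeze 50

```text
time: 3.7
position: [0.6441, 0.0031, 0.0316]
tcp_rot: [0.001, 0.725, 0.688, 0.001]
force: [-1.8, -0.3, 5.7]
finger_gap: 0.049
finger_force: 53.3
```

Emit:
play_rows --pt "0 0 0 0 0 0 0.04" --pt "0 0 0 0 0 0 0.04" --pt "0 0 -0.06 0 0 0 0.04" --pt "0 0 -0.08 0 0 0 0.04" --pt "0 0 -0.08 0 0 0 0.04"

```text
time: 4.32
position: [0.6443, 0.0031, 0.112]
tcp_rot: [0.002, 0.725, 0.688, 0.001]
force: [-0.2, -0.6, -3.8]
finger_gap: 0.0493
finger_force: 54.9
```

```bash
python3 look.py w3
```

```text
[142.   6.] 460 ztop 0.031 [0.5589 0.1608] yaw 1.417 [18.3  7.9] rgb [78. 74. 63.]
[378.  24.] 1479 ztop 0.009 [0.7217 0.1547] yaw 1.648 [57.8 40.4] rgb [175. 180. 184.]
[136. 123.] 3419 ztop 0.045 [0.5559 0.0911] yaw 1.287 [41.9 26.4] rgb [109.  51. 148.]
[281. 329.] 69397 ztop 0.181 [ 0.645  -0.0012] yaw -1.619 [136.9  26.9] rgb [25. 28. 29.]
[ 59. 229.] 3859 ztop 0.037 [ 0.4824 -0.0041] yaw -0.397 [67.2 39.5] rgb [155. 147. 129.]
4.375 [0.6436 0.0031 0.1102] [6.000e-04 7.254e-01 6.884e-01 3.000e-04] [-0.3  0.2 -4.2] 0.048980956274249546
```

View pics/w3.png

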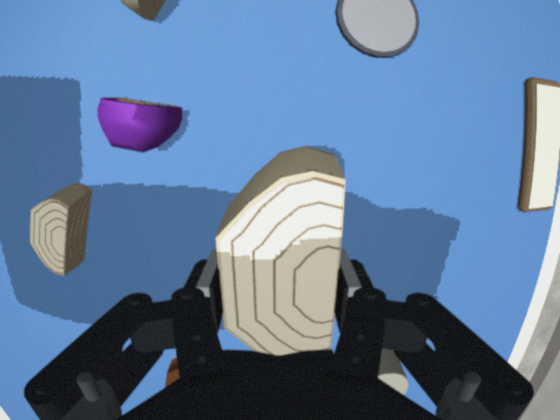

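```bash
python3 - <<'E'
from h import *
c=dict(np.load("w1.npz"));X=cloud(c,True);z=X[...,2]
im=c["image"].astype(int)
k=(z>.012)&(z<.03)&(abs(X[...,0]-.55)<.09)&(abs(X[...,1]+.19)<.09)
# refine with plane cast of plinth-top mask
P=onplane(c,.0205,True)[k&(z>.017)][:,:2]
o,y,wh=dfit(P);print(o,y,wh)
# line fit to flat edge: per-slice max along n
n=np.array([np.cos(y),np.sin(y)]);u=np.array([-n[1],n[0]]);s=(P-o)@n;t=(P-o)@u
b=np.arange(-.05,.051,.004);e=[(x,s[abs(t-x)<.003].max()) for x in b];e=np.array(e);f=np.polyfit(e[:,0],e[:,1],1);print("edge slope,off",f,"t range",t.min(),t.max())
goal(.5503,-.1917,.12,-.350)
E
```

```text
[ 0.57546422 -0.1953202 ] -0.3489838250372915 (129.97225952148438, 59.02421188354492)
edge slope,off [-0.01043082 -0.00101346] t range -0.0649860940402142 0.06498617521991591
row [-0.1994 -0.0829 -0.0098] [1.400e-03 2.000e-04 2.977e-01] rows>=3.5
```

Emit:
play_rows --pt "-0.1994 -0.0829 -0.0098 0 0 0.301 0.04" --pt "-0.1994 -0.0829 -0.0098 0 0 0.301 0.04" --pt "-0.1994 -0.0829 -0.0098 0 0 0.301 0.04" --pt "-0.1994 -0.0829 -0.0098 0 0 0.301 0.04" --pt "-0.1994 -0.0829 -0.0098 0 0 0.301 0.04"

```text
time: 5.0
position: [0.5488, -0.1933, 0.1184]
tcp_rot: [-0.001, 0.821, 0.57, -0.001]
force: [-0.1, -0.3, -3.6]
finger_gap: 0.0488
finger_force: 54.7
```

Emit:
play_rows --pt "0 0 0 0 0 0 0.04" --pt "0 0 0 0 0 0 0.04"

```text
time: 5.25
position: [0.5506, -0.1906, 0.1194]
tcp_rot: [-0.0, 0.82, 0.572, 0.0]
force: [-0.9, 0.6, -4.0]
finger_gap: 0.0489
finger_force: 54.7
```

```bash
python3 - <<'E'
from h import *
from station import *
c=optics.capture("wrist");np.savez("w4.npz",**c)
s=observe();print(s["position"],s["force"],s["finger_gap"]);goal(.5503,-.1913,.0545,-.346)
E
```

```text
[ 0.55068195 -0.19059192  0.1195757 ] [ 1.36106145  0.54482539 -4.41044661] 0.04905619060292388
row [-0.0008 -0.0001  0.0651] [ 0.0002 -0.0002 -0.0058] rows>=1.0
```

Emit:
play_rows --pt "-0.0008 0 0.04 0 0 -0.004 0.04" --pt "-0.0008 0 0.063 0 0 -0.004 0.04" --pt "-0.0008 0 0.065 0 0 -0.004 0.04" --pt "-0.0008 0 0.065 0 0 -0.004 0.04"

```text
time: 5.8
position: [0.5508, -0.1922, 0.0557]
tcp_rot: [0.001, 0.819, 0.574, 0.0]
force: [-0.1, -0.4, -3.6]
finger_gap: 0.0492
finger_force: 54.7
```

Emit:
play_rows --pt "0 0 0.001 0 0 0 0.04" --pt "0 0 0.001 0 0 0 0.04"

```text
time: 6.05
position: [0.5506, -0.1925, 0.0548]
tcp_rot: [0.001, 0.819, 0.574, 0.001]
force: [-0.0, 0.7, -3.3]
finger_gap: 0.0493
finger_force: 54.7
```

Emit:
play_rows --pt "0 0 0.001 0 0 0 0.04" --pt "0 0 0.001 0 0 0 0.04"

```text
time: 6.3
position: [0.5502, -0.1925, 0.0532]
tcp_rot: [0.0, 0.819, 0.573, 0.0]
force: [0.5, -1.0, -4.5]
finger_gap: 0.0491
finger_force: 54.7
```

Emit:
play_rows --pt "0.001 0 0.001 0 0 0 0.04" --pt "0.001 0 0.001 0 0 0 0.04"

```text
time: 6.55
position: [0.5505, -0.1914, 0.052]
tcp_rot: [0.0, 0.819, 0.573, 0.0]
force: [1.0, 0.3, -3.3]
finger_gap: 0.0488
finger_force: 54.7
```

Emit:
play_rows --pt "0 0 0.001 0 0 0 0.04" --pt "0 0 0.001 0 0 0 0.04"

```text
time: 6.8
position: [0.5506, -0.1915, 0.0516]
tcp_rot: [0.001, 0.819, 0.574, 0.0]
force: [-3.2, 1.0, 4.2]
finger_gap: 0.0491
finger_force: 55.6
```

Emit:
play_rows --pt "0 0 0.001 0 0 0 0.04" --pt "0 0 0.001 0 0 0 0.04"

```text
time: 7.05
position: [0.5506, -0.1915, 0.0516]
tcp_rot: [0.001, 0.819, 0.574, 0.001]
force: [-5.8, 2.5, 14.4]
finger_gap: 0.0493
finger_force: 57.0
```

Emit:
play_rows --pt "0 0 -0.0012 0 0 0 0.04" --pt "0 0 -0.0012 0 0 0 0.07" --pt "0 0 -0.0012 0 0 0 0.07" --pt "0 0 -0.0012 0 0 0 0.07" --pt "0 0 -0.0012 0 0 0 0.07"

```text
time: 7.68
position: [0.5506, -0.1915, 0.0512]
tcp_rot: [0.0, 0.819, 0.573, 0.0]
force: [-0.0, -0.3, 0.0]
finger_gap: 0.0699
finger_force: 0.0
```

Emit:
play_rows --pt "0 0 -0.05 0 0 0 0.07" --pt "-0.03 0 -0.1 0 0 0 0.085" --pt "-0.09 0 -0.12 0 0 0 0.085" --pt "-0.09 0 -0.12 0 0 0 0.085" --pt "-0.09 0 -0.12 0 0 0 0.085"

```text
time: 8.3
position: [0.5193, -0.2761, 0.1709]
tcp_rot: [0.0, 0.82, 0.573, 0.0]
force: [0.3, 0.3, 0.5]
finger_gap: 0.0846
finger_force: 0.0
```

```bash
python3 look.py w5
```

```text
[446.   6.] 721 ztop 0.051 [ 0.7203 -0.1627] yaw 1.399 [30.8  6.3] rgb [67. 68. 64.]
[279.  86.] 9814 ztop 0.052 [ 0.5761 -0.1979] yaw -0.352 [99.3 50.8] rgb [208. 200. 186.]
[548. 188.] 1892 ztop 0.015 [ 0.7955 -0.3762] yaw 3.050 [104.1  42. ] rgb [233. 236. 223.]
[201. 301.] 7633 ztop 0.176 [ 0.4811 -0.2605] yaw -0.351 [24.4 14.9] rgb [184. 171. 145.]
[390. 291.] 2411 ztop 0.192 [ 0.5599 -0.2886] yaw 2.797 [23.1 14.4] rgb [21. 22. 24.]
8.35 [ 0.5195 -0.2754  0.1707] [-2.000e-04  8.192e-01  5.735e-01  2.000e-04] [ 0.2  0.4 -0.2] 0.0847363108425437
```

View pics/w5.png

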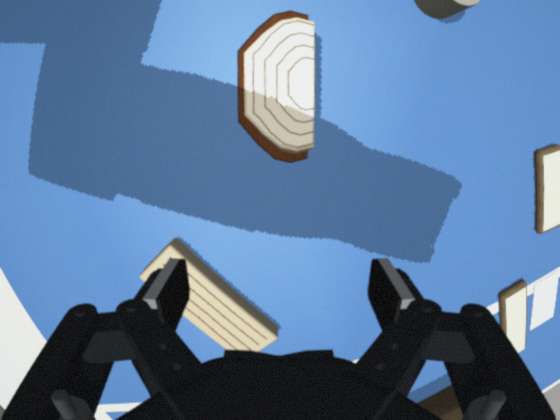

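```bash
cat > rel.py <<'E'
from h import *
import sys
def rel(f,yaw=-.346,o=(.575,-.1965)):
    c=dict(np.load(f+".npz"));im=c["image"].astype(int);X=cloud(c,True);z=X[...,2]
    near=(np.hypot(X[...,0]-.55,X[...,1]+.19)<.1)
    n=np.array([np.cos(yaw),np.sin(yaw)]);u=np.array([-n[1],n[0]])
    b=near&(im[...,0]>im[...,2]*1.6)&(z>.013)&(z<.027)
    P=onplane(c,.02,True)[b][:,:2]-o;s=P@n;t=P@u
    print("plinth px",b.sum(),"u range",t.min(),t.max(),"n range",s.min(),s.max())
    for lo,hi in((-.07,-.055),(.055,.07)):
        k=(t>lo)&(t<hi)
        if k.any():print("  end",lo,"max n",s[k].max())
    return c,im,X,z,near,n,u
if __name__=="__main__":
    c,im,X,z,near,n,u=rel(sys.argv[1]);zt=float(sys.argv[2])
    k=near&(abs(z-zt)<.005);P=onplane(c,zt,True)[k][:,:2]-(.575,-.1965);s=P@n;t=P@u
    print("top u",t.min(),t.max(),(t.min()+t.max())/2,"n",s.min(),s.max())
    m=np.array([(x,s[abs(t-x)<.003].max()) for x in np.arange(t.min()+.008,t.max()-.008,.004)]);print("flat line",np.polyfit(m[:,0],m[:,1],1))
E
python3 rel.py w5 .052; python3 -c "
from h import *
print(dfit(onplane(dict(np.load('w5.npz')),.052,True)[...,:2][(abs(cloud(dict(np.load('w5.npz')),True)[...,2]-.052)<.005)&(np.arange(420)[:,None]<170)&(abs(np.arange(560)-280)<60)]))"
```

```text
plinth px 1379 u range -0.06361056203000559 0.062051247283852536 n range -0.05691311773175912 -0.001690709238480375
  end -0.07 max n -0.001690709238480375
  end 0.055 max n -0.0017707459204313986
top u -0.04988277106528903 0.04869777820859946 -0.0005924964283447846 n -0.049199410805146775 0.0011953132029722405
flat line [0.00141837 0.00061706]
(array([ 0.57582648, -0.19746006]), np.float64(-0.34812562137601344), (98.58680725097656, 50.27145767211914))
```

```bash
python3 - <<'E'
from h import *
c=dict(np.load("w5.npz"));im=c["image"][:,:,::-1]
a=im[0:175,220:340];cv2.imwrite("pics/z5.png",cv2.resize(a,None,fx=3.4,fy=3.4,interpolation=cv2.INTER_CUBIC))
P=onplane(c,.02,True)[...,:2];n=np.array([np.cos(-.346),np.sin(-.346)]);u=np.array([-n[1],n[0]])
for r in (11,13,15,155,157,159):
    row=im[r].astype(int);print(r,[(int(row[q,2]),int(row[q,0]),round(float((P[r,q]-(.575,-.1965))@n)*1000,1),round(float((P[r,q]-(.575,-.1965))@u)*1000,1)) for q in range(300,316)])
E
```

```text
11 [(123, 224, -6.6, 63.1), (126, 226, -5.8, 63.1), (123, 225, -5.0, 63.1), (128, 228, -4.2, 63.1), (126, 225, -3.4, 63.1), (123, 226, -2.5, 63.2), (122, 224, -1.7, 63.2), (128, 227, -0.9, 63.2), (124, 227, -0.1, 63.2), (126, 227, 0.7, 63.3), (125, 225, 1.6, 63.3), (125, 226, 2.4, 63.3), (124, 225, 3.2, 63.4), (124, 226, 4.0, 63.4), (123, 226, 4.8, 63.4), (124, 224, 5.7, 63.5)]
13 [(93, 121, -6.6, 61.3), (95, 141, -5.8, 61.3), (102, 161, -5.0, 61.3), (106, 182, -4.2, 61.3), (112, 200, -3.4, 61.3), (120, 213, -2.6, 61.4), (119, 218, -1.7, 61.4), (120, 220, -0.9, 61.4), (124, 224, -0.1, 61.4), (126, 227, 0.7, 61.5), (126, 226, 1.5, 61.5), (122, 225, 2.4, 61.5), (126, 226, 3.2, 61.6), (125, 226, 4.0, 61.6), (125, 226, 4.8, 61.6), (125, 226, 5.6, 61.6)]
15 [(104, 38, -6.7, 59.5), (105, 40, -5.8, 59.5), (100, 41, -5.0, 59.5), (105, 47, -4.2, 59.5), (100, 50, -3.4, 59.5), (90, 64, -2.6, 59.6), (95, 93, -1.8, 59.6), (91, 118, -0.9, 59.6), (105, 173, -0.1, 59.6), (120, 219, 0.7, 59.7), (123, 225, 1.5, 59.7), (122, 225, 2.3, 59.7), (123, 226, 3.1, 59.8), (127, 227, 4.0, 59.8), (126, 225, 4.8,
[... 454 characters left out ...]
 (78, 32, -5.0, -60.2), (77, 28, -4.2, -60.2), (72, 31, -3.3, -60.2), (73, 38, -2.5, -60.2), (69, 57, -1.6, -60.2), (71, 101, -0.8, -60.2), (73, 138, 0.0, -60.2), (81, 153, 0.9, -60.2), (77, 157, 1.7, -60.2), (82, 158, 2.6, -60.2), (79, 158, 3.4, -60.2), (82, 159, 4.2, -60.2), (79, 156, 5.1, -60.2), (80, 157, 5.9, -60.2)]
159 [(69, 57, -6.7, -61.9), (65, 66, -5.8, -61.9), (64, 84, -5.0, -61.9), (67, 97, -4.1, -61.9), (67, 116, -3.3, -61.9), (75, 133, -2.5, -61.9), (79, 141, -1.6, -61.9), (78, 147, -0.8, -61.9), (79, 154, 0.1, -61.9), (78, 155, 0.9, -61.9), (77, 156, 1.7, -61.9), (83, 158, 2.6, -61.9), (78, 155, 3.4, -61.9), (80, 157, 4.3, -61.9), (82, 158, 5.1, -61.9), (79, 156, 6.0, -61.9)]
```

View pics/z5.png

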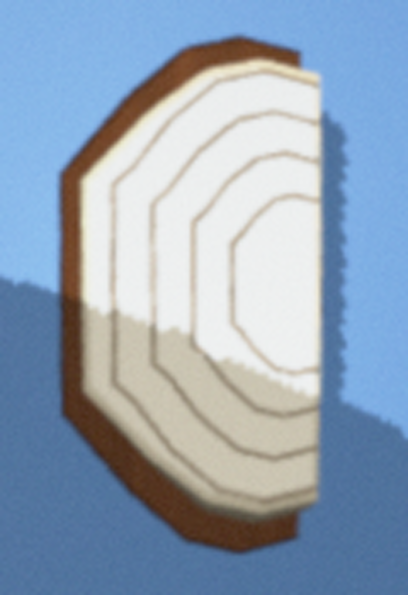

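Emit:
play_rows --pt "0.06 0 0.01 0 0 0 0.085" --pt "0.09 0 0.03 0 0 0 0.085" --pt "0.09 0 0.085 0 0 0 0.085" --pt "0.09 0 0.12 0 0 0 0.085" --pt "0.09 0 0.12 0 0 0 0.085"

```text
time: 8.98
position: [0.549, -0.1893, 0.0485]
tcp_rot: [-0.002, 0.819, 0.574, -0.001]
force: [-0.3, 0.4, 0.1]
finger_gap: 0.0851
finger_force: 0.0
```

Emit:
play_rows --pt "0 0 0 0 0 0 0.04" --pt "0 0 0 0 0 0 0.04" --pt "0 0 0 0 0 0 0.04" --pt "0 0 0 0 0 0 0.04" --pt "0 0 0 0 0 0 0.04"

```text
time: 9.6
position: [0.5514, -0.1918, 0.0531]
tcp_rot: [0.002, 0.819, 0.573, 0.001]
force: [0.6, 0.8, 6.9]
finger_gap: 0.0492
finger_force: 53.4
```

Emit:
play_rows --pt "0 0 -0.002 0 0 0 0.04" --pt "0 -0.0017 -0.002 0 0 0 0.04" --pt "0 -0.0017 -0.002 0 0 0 0.04" --pt "0 -0.0017 0.0005 0 0 0 0.04" --pt "0 -0.0017 0.0005 0 0 0 0.04"

```text
time: 10.22
position: [0.5486, -0.1908, 0.0531]
tcp_rot: [0.001, 0.819, 0.573, 0.0]
force: [-9.9, 3.3, 24.2]
finger_gap: 0.049
finger_force: 55.5
```

Emit:
play_rows --pt "0 0 0 0 0 0 0.07" --pt "0 0 0 0 0 0 0.07" --pt "0 0 0 0 0 0 0.07"

```text
time: 10.6
position: [0.549, -0.191, 0.0506]
tcp_rot: [0.0, 0.819, 0.573, 0.0]
force: [0.1, 0.1, 0.1]
finger_gap: 0.0697
finger_force: 0.0
```

Emit:
play_rows --pt "0 0 -0.05 0 0 0 0.07" --pt "-0.03 0 -0.1 0 0 0 0.085" --pt "-0.09 0 -0.12 0 0 0 0.085" --pt "-0.09 0 -0.12 0 0 0 0.085" --pt "-0.09 0 -0.12 0 0 0 0.085"

```text
time: 11.22
position: [0.5178, -0.2755, 0.1703]
tcp_rot: [-0.0, 0.82, 0.573, 0.0]
force: [-0.2, -0.3, -0.3]
finger_gap: 0.0847
finger_force: 0.0
```

```bash
python3 look.py w6; python3 rel.py w6 .052; python3 -c "
from h import *
n=np.array([np.cos(-.58),np.sin(-.58)]);p=np.array([.4585,.3586])-.022*n;print(p);goal(.48,.25,.3,-.58)"
```

```text
[448.   6.] 724 ztop 0.051 [ 0.7206 -0.1625] yaw 1.386 [31.5  6.6] rgb [67. 68. 64.]
[279.  86.] 9528 ztop 0.053 [ 0.5735 -0.1972] yaw -0.347 [100.   50.5] rgb [210. 203. 189.]
[549. 189.] 1803 ztop 0.015 [ 0.835  -0.3797] yaw -0.087 [103.5  39.2] rgb [233. 235. 223.]
[202. 301.] 7713 ztop 0.176 [ 0.4797 -0.2596] yaw -0.331 [24.4 14.7] rgb [184. 171. 145.]
[390. 291.] 2422 ztop 0.191 [ 0.5583 -0.2881] yaw 2.797 [23.3 14.2] rgb [21. 22. 24.]
11.275 [ 0.5179 -0.2749  0.17  ] [-3.000e-04  8.192e-01  5.735e-01  2.000e-04] [-0.5 -0.2 -0.2] 0.08490167488474136
plinth px 1052 u range -0.06348697115415662 0.06190233687797163 n range -0.056879625956829584 -0.0017690204269208117
  end -0.07 max n -0.0017690204269208117
  end 0.055 max n -0.0019103766618538292
top u -0.050521602350927744 0.04851827587461747 -0.0010016632381551378 n -0.05147876167228779 -0.0012756302212796793
flat line [ 0.00449204 -0.00152506]
[0.44009782 0.37065653]
row [ 0.4803 -0.2153 -0.1296] [-0.0003 -0.0005  0.2307] rows>=8.7
```

```bash
python3 -c "
from h import *
goal(.435,.355,.17,-.58)"
```

```text
row [ 5.635e-01 -2.934e-01  4.000e-04] [-0.0003 -0.0005  0.2307] rows>=10.2
```

Emit:
play_rows --pt "0.5635 -0.2934 0 0 0 0.231 0.085" --pt "0.5635 -0.2934 0 0 0 0.231 0.085" --pt "0.5635 -0.2934 0 0 0 0.231 0.085" --pt "0.5635 -0.2934 0 0 0 0.231 0.085" --pt "0.5635 -0.2934 0 0 0 0.231 0.085"

```text
time: 11.9
position: [0.4762, 0.0374, 0.17]
tcp_rot: [0.0, 0.879, 0.476, -0.0]
force: [0.6, 0.1, -0.2]
finger_gap: 0.0848
finger_force: 0.0
```

```bash
python3 -c "
from h import *
goal(.435,.355,.17,-.58)"
```

```text
row [ 0.2433 -0.2083  0.    ] [-0.      0.0001  0.0012] rows>=5.1
```

Emit:
play_rows --pt "0.2433 -0.2083 0 0 0 0 0.085" --pt "0.2433 -0.2083 0 0 0 0 0.085" --pt "0.2433 -0.2083 0 0 0 0 0.085" --pt "0.2433 -0.2083 0 0 0 0 0.085" --pt "0.2433 -0.2083 0 0 0 0 0.085"

```text
time: 12.52
position: [0.4357, 0.3473, 0.1698]
tcp_rot: [0.0, 0.879, 0.476, -0.0]
force: [2.0, -0.2, 0.7]
finger_gap: 0.0849
finger_force: 0.0
```

Emit:
play_rows --pt "0 0 0 0 0 0 0.085" --pt "0 0 0 0 0 0 0.085"

```text
time: 12.78
position: [0.4363, 0.3449, 0.1696]
tcp_rot: [0.001, 0.879, 0.476, -0.001]
force: [-0.2, 0.5, -0.0]
finger_gap: 0.0855
finger_force: 0.0
```

```bash
python3 look.py w7
```

```text
[266. 166.] 5139 ztop 0.037 [0.4591 0.3611] yaw -0.572 [82.6 44.4] rgb [221. 219. 210.]
[461. 151.] 2046 ztop 0.044 [0.5949 0.3027] yaw 1.996 [43.  27.3] rgb [127.  82.  91.]
[542. 189.] 686 ztop 0.010 [0.683  0.1737] yaw -2.848 [121.3  37.6] rgb [31.  32.  34.5]
[470. 257.] 1890 ztop 0.043 [0.5777 0.173 ] yaw -0.615 [43.  29.3] rgb [155. 147. 128.]
[166. 291.] 2449 ztop 0.191 [0.4033 0.3699] yaw -0.576 [23.6 14.8] rgb [21. 22. 23.]
[390. 291.] 2443 ztop 0.191 [0.4729 0.3239] yaw 2.558 [24.4 14.4] rgb [20. 21. 23.]
[434. 388.] 1201 ztop 0.037 [ 0.4816 -0.0031] yaw -0.403 [68.  38.9] rgb [121. 116. 108.]
12.825 [0.4368 0.3442 0.1699] [ 5.000e-04  8.797e-01  4.756e-01 -4.000e-04] [-0.3 -0.7 -0.3] 0.08477705835783791
```

```bash
python3 -c "
from h import *
goal(.4406,.373,.032,-.573)"
```

```text
row [ 0.0264 -0.0127  0.1379] [ 0.0005  0.0011 -0.0065] rows>=2.3
```

Emit:
play_rows --pt "0.0264 -0.0127 0.02 0 0 -0.0065 0.085" --pt "0.0264 -0.0127 0.08 0 0 -0.0065 0.085" --pt "0.0264 -0.0127 0.13 0 0 -0.0065 0.085" --pt "0.0264 -0.0127 0.1379 0 0 -0.0065 0.085" --pt "0.0264 -0.0127 0.1379 0 0 -0.0065 0.085"

```text
time: 13.45
position: [0.4422, 0.3728, 0.0335]
tcp_rot: [0.0, 0.879, 0.478, 0.0]
force: [-0.4, 0.4, 0.3]
finger_gap: 0.085
finger_force: 0.0
```

Emit:
play_rows --pt "0 0 0 0 0 0 0.07" --pt "0 0 0 0 0 0 0.035" --pt "0 0 0 0 0 0 0.035" --pt "0 0 0 0 0 0 0.035" --pt "0 0 0 0 0 0 0.035"

```text
time: 14.08
position: [0.442, 0.3737, 0.0341]
tcp_rot: [0.0, 0.878, 0.478, 0.001]
force: [-0.5, -0.8, 8.0]
finger_gap: 0.043
finger_force: 51.6
```

Emit:
play_rows --pt "0 0 0 0 0 0 0.035" --pt "0 0 0 0 0 0 0.035" --pt "0 0 0 0 0 0 0.035"

```text
time: 14.45
position: [0.442, 0.3737, 0.0341]
tcp_rot: [0.0, 0.878, 0.478, 0.001]
force: [-1.2, -2.6, 7.8]
finger_gap: 0.0433
finger_force: 51.6
```

Emit:
play_rows --pt "0 0 -0.05 0 0 0 0.035" --pt "0 0 -0.1 0 0 0 0.035" --pt "0 0 -0.13 0 0 0 0.035" --pt "0 0 -0.13 0 0 0 0.035" --pt "0 0 -0.13 0 0 0 0.035"

```text
time: 15.08
position: [0.4408, 0.3731, 0.1615]
tcp_rot: [0.0, 0.878, 0.478, -0.0]
force: [0.4, 0.6, -3.7]
finger_gap: 0.0431
finger_force: 53.0
```

```bash
python3 look.py w8 | tail -1; python3 - <<'E'
from h import *
n=np.array([np.cos(-.347),np.sin(-.347)]);u=np.array([-n[1],n[0]]);o=np.array([.5734,-.1970])
for off in (0,.001,.002,.003): print(off,(o-.022*n-off*u).round(4))
E
```

```text
15.125 [0.4407 0.373  0.161 ] [ 4.000e-04  8.783e-01  4.781e-01 -9.000e-04] [-0.4 -0.7 -2.8] 0.04291884660577105
0 [ 0.5527 -0.1895]
0.001 [ 0.5524 -0.1905]
0.002 [ 0.552  -0.1914]
0.003 [ 0.5517 -0.1923]
```

View pics/w8.png

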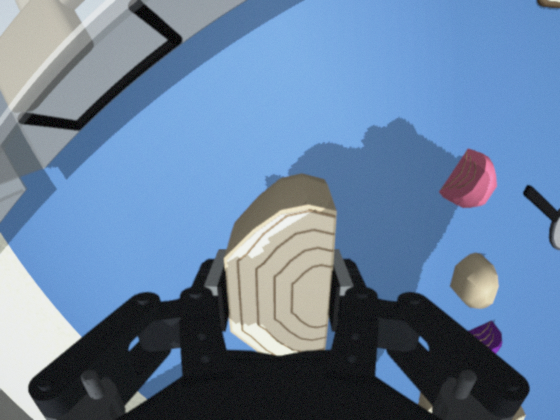

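```bash
python3 -c "
from h import *
goal(.553,-.1886,.16,-.347)"
```

```text
row [-0.4107  0.3992  0.0018] [-0.0003  0.002  -0.2268] rows>=9.2
```

Emit:
play_rows --pt "-0.4107 0.3992 0.0018 0 0 -0.2268 0.035" --pt "-0.4107 0.3992 0.0018 0 0 -0.2268 0.035" --pt "-0.4107 0.3992 0.0018 0 0 -0.2268 0.035" --pt "-0.4107 0.3992 0.0018 0 0 -0.2268 0.035" --pt "-0.4107 0.3992 0.0018 0 0 -0.2268 0.035"

```text
time: 15.75
position: [0.5015, 0.069, 0.1604]
tcp_rot: [-0.0, 0.819, 0.574, -0.001]
force: [1.1, -0.6, -3.1]
finger_gap: 0.0431
finger_force: 52.8
```

```bash
python3 -c "
from h import *
goal(.553,-.1886,.16,-.347)"
```

```text
row [-0.2248  0.136   0.0004] [-0.0011  0.0007  0.0002] rows>=4.2
```

Emit:
play_rows --pt "-0.2248 0.136 0 0 0 0 0.035" --pt "-0.2248 0.136 0 0 0 0 0.035" --pt "-0.2248 0.136 0 0 0 0 0.035" --pt "-0.2248 0.136 0 0 0 0 0.035" --pt "-0.2248 0.136 0 0 0 0 0.035"

```text
time: 16.38
position: [0.5532, -0.1903, 0.1597]
tcp_rot: [-0.001, 0.82, 0.573, -0.001]
force: [-0.7, 0.5, -2.9]
finger_gap: 0.0432
finger_force: 52.8
```

Emit:
play_rows --pt "0 0 0 0 0 0 0.035" --pt "0 0 0 0 0 0 0.035" --pt "0 0 0 0 0 0 0.035"

```text
time: 16.75
position: [0.5533, -0.1852, 0.162]
tcp_rot: [0.0, 0.818, 0.575, 0.0]
force: [0.3, 0.0, -2.6]
finger_gap: 0.0436
finger_force: 52.8
```

```bash
python3 -c "
from h import *
from station import *
goal(.553,-.1886,.089,-.347)
optics.capture('top');goal(.553,-.1886,.089,-.347)"
```

```text
row [-0.0033  0.0008  0.073 ] [ 0.0008 -0.0001  0.0018] rows>=1.2
row [-0.0032  0.0006  0.0731] [ 0.0011 -0.      0.0018] rows>=1.2
```

Emit:
play_rows --pt "-0.0032 0.0006 0.035 0 0 0.0018 0.035" --pt "-0.0032 0.0006 0.065 0 0 0.0018 0.035" --pt "-0.0032 0.0006 0.071 0 0 0.0018 0.035" --pt "-0.0032 0.0006 0.071 0 0 0.0018 0.035" --pt "-0.0032 0.0006 0.071 0 0 0.0018 0.035"

```text
time: 17.42
position: [0.5536, -0.1901, 0.0923]
tcp_rot: [0.001, 0.819, 0.574, 0.001]
force: [-0.2, 0.8, -2.5]
finger_gap: 0.0429
finger_force: 52.7
```

Emit:
play_rows --pt "0 0 0.001 0 0 0 0.035" --pt "0 0 0.001 0 0 0 0.035"

```text
time: 17.68
position: [0.5531, -0.19, 0.0904]
tcp_rot: [0.001, 0.819, 0.574, 0.0]
force: [-0.2, -0.7, -2.6]
finger_gap: 0.0431
finger_force: 52.7
```

```bash
python3 -c "
from h import *
goal(.553,-.1886,.086,-.347)"
```

```text
row [ 0.0013 -0.0006  0.0044] [ 0.0017  0.0001 -0.0018] rows>=0.1
```

Emit:
play_rows --pt "0.0013 -0.0005 0.001 0 0 -0.0018 0.035" --pt "0.0013 -0.0005 0.003 0 0 -0.0018 0.035" --pt "0.0013 -0.0005 0.003 0 0 -0.0018 0.035"

```text
time: 18.05
position: [0.5528, -0.1885, 0.0867]
tcp_rot: [0.0, 0.819, 0.574, 0.0]
force: [-0.7, -0.5, -3.0]
finger_gap: 0.043
finger_force: 52.7
```

Emit:
play_rows --pt "0 0 0.001 0 0 0 0.035" --pt "0 0 0.001 0 0 0 0.035"

```text
time: 18.3
position: [0.553, -0.1886, 0.0861]
tcp_rot: [0.001, 0.819, 0.574, 0.0]
force: [-1.6, -0.2, 1.0]
finger_gap: 0.0427
finger_force: 53.2
```

Emit:
play_rows --pt "0 0 0.001 0 0 0 0.035" --pt "0 0 0.001 0 0 0 0.035"

```text
time: 18.55
position: [0.553, -0.1887, 0.0861]
tcp_rot: [0.001, 0.819, 0.574, 0.0]
force: [-4.1, 1.9, 9.2]
finger_gap: 0.0428
finger_force: 54.4
```

Contact at z = 0.086. Release, back off and check.

Emit:
play_rows --pt "0 0 -0.001 0 0 0 0.035" --pt "0 0 -0.001 0 0 0 0.062" --pt "0 0 -0.001 0 0 0 0.062" --pt "0 0 -0.001 0 0 0 0.062" --pt "0 0 -0.001 0 0 0 0.062"

```text
time: 19.18
position: [0.553, -0.1886, 0.0859]
tcp_rot: [0.0, 0.819, 0.574, 0.0]
force: [-0.7, -0.4, 0.4]
finger_gap: 0.0622
finger_force: 0.0
```

Emit:
play_rows --pt "0 0 -0.05 0 0 0 0.065" --pt "-0.03 0 -0.1 0 0 0 0.085" --pt "-0.09 0 -0.11 0 0 0 0.085" --pt "-0.09 0 -0.11 0 0 0 0.085" --pt "-0.09 0 -0.11 0 0 0 0.085"

```text
time: 19.8
position: [0.522, -0.2731, 0.1956]
tcp_rot: [0.0, 0.819, 0.574, 0.0]
force: [1.0, 0.1, 0.2]
finger_gap: 0.0851
finger_force: 0.0
```

```bash
python3 look.py w9|tail -1; python3 rel.py w9 .088;python3 rel.py w9 .053|tail -2; python3 - <<'E'
from h import *
n=np.array([np.cos(-.396),np.sin(-.396)]);print(np.array([.482,-.0045])-.019*n); goal(.46,-.02,.19,-.396)
E
```

```text
19.85 [ 0.5222 -0.2726  0.1955] [-1.000e-04  8.185e-01  5.745e-01  2.000e-04] [ 0.1  0.5 -0.1] 0.08494760161609749
plinth px 899 u range -0.06332609604008434 0.062247088488259605 n range -0.0567732248238291 -0.0013160535174269287
  end -0.07 max n -0.0018433835558852993
  end 0.055 max n -0.0013160535174269287
top u -0.04257590842707878 0.03958166924137406 -0.001497119592852359 n -0.04521575112701488 -0.0008809563733946663
flat line [ 0.00591425 -0.00115233]
top u -0.04953889102819466 0.04778092038962003 -0.0008789853192873176 n -0.0511918276613113 -0.0018925424231906343
flat line [-0.04661266 -0.04257994]
[0.46447039 0.00282889]
row [ 0.2164 -0.1443  0.0056] [ 0.0001 -0.0005  0.0491] rows>=4.2
```

View pics/w9.png

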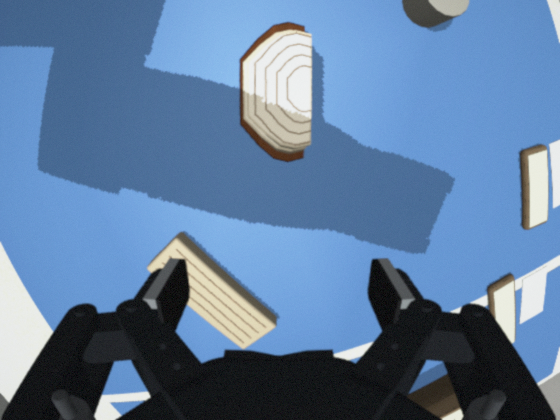

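Emit:
play_rows --pt "0.2164 -0.1443 0.0056 0 0 0.0491 0.085" --pt "0.2164 -0.1443 0.0056 0 0 0.0491 0.085" --pt "0.2164 -0.1443 0.0056 0 0 0.0491 0.085" --pt "0.2164 -0.1443 0.0056 0 0 0.0491 0.085" --pt "0.2164 -0.1443 0.0056 0 0 0.0491 0.085"

```text
time: 20.48
position: [0.4585, -0.0164, 0.1901]
tcp_rot: [-0.0, 0.831, 0.556, 0.0]
force: [1.0, -0.3, 0.5]
finger_gap: 0.0848
finger_force: 0.0
```

Emit:
play_rows --pt "0 0 0 0 0 0 0.085" --pt "0 0 0 0 0 0 0.085"

```text
time: 20.72
position: [0.4606, -0.0212, 0.19]
tcp_rot: [0.001, 0.832, 0.554, 0.0]
force: [-1.2, -0.6, -0.5]
finger_gap: 0.0849
finger_force: 0.0
```

```bash
python3 look.py w10
```

```text
[330.  50.] 2263 ztop 0.045 [0.5551 0.0912] yaw 1.317 [42.  27.4] rgb [115.  53. 159.]
[272. 164.] 3135 ztop 0.037 [ 0.4812 -0.0039] yaw -0.390 [67.2 38. ] rgb [222. 218. 205.]
[534. 206.] 1942 ztop 0.055 [ 0.747  -0.1433] yaw 0.062 [47.6 46.9] rgb [86. 88. 83.]
[416. 275.] 3993 ztop 0.187 [ 0.5064 -0.0418] yaw -1.036 [22.8 14. ] rgb [110. 101.  90.]
[174. 281.] 1147 ztop 0.197 [ 0.4145 -0.0034] yaw -2.893 [23.  14.4] rgb [21. 23. 24.]
20.775 [ 0.4606 -0.0214  0.19  ] [4.000e-04 8.327e-01 5.537e-01 1.000e-04] [-0.6  0.6 -0.1] 0.08479999371627336
```

```bash
python3 -c "
from h import *
goal(.4636,.0034,.032,-.394)"
```

```text
row [ 0.0241 -0.0069  0.1579] [ 0.0008  0.0002 -0.0031] rows>=2.6
```

Emit:
play_rows --pt "0.0241 -0.0069 0.04 0 0 -0.003 0.085" --pt "0.0241 -0.0069 0.1 0 0 -0.003 0.085" --pt "0.0241 -0.0069 0.15 0 0 -0.003 0.085" --pt "0.0241 -0.0069 0.158 0 0 -0.003 0.085" --pt "0.0241 -0.0069 0.158 0 0 -0.003 0.085"

```text
time: 21.4
position: [0.4638, 0.0035, 0.0327]
tcp_rot: [0.0, 0.832, 0.555, 0.0]
force: [0.2, -0.7, 0.6]
finger_gap: 0.0849
finger_force: 0.0
```

Emit:
play_rows --pt "0 0 0 0 0 0 0.07" --pt "0 0 0 0 0 0 0.03" --pt "0 0 0 0 0 0 0.03" --pt "0 0 0 0 0 0 0.03" --pt "0 0 0 0 0 0 0.03"

```text
time: 22.02
position: [0.4637, 0.0042, 0.0333]
tcp_rot: [0.001, 0.832, 0.555, 0.001]
force: [-1.7, 0.3, 8.1]
finger_gap: 0.0377
finger_force: 49.8
```

Emit:
play_rows --pt "0 0 0 0 0 0 0.03" --pt "0 0 0 0 0 0 0.03" --pt "0 0 0 0 0 0 0.03" --pt "0 0 0 0 0 0 0.03"

```text
time: 22.52
position: [0.4638, 0.0042, 0.0333]
tcp_rot: [0.001, 0.832, 0.555, 0.001]
force: [-1.0, 0.5, 8.4]
finger_gap: 0.037
finger_force: 49.8
```

Emit:
play_rows --pt "0 0 -0.05 0 0 0 0.03" --pt "0 0 -0.1 0 0 0 0.03" --pt "0 0 -0.16 0 0 0 0.03" --pt "0 0 -0.17 0 0 0 0.03" --pt "0 0 -0.17 0 0 0 0.03"

```text
time: 23.15
position: [0.463, 0.0044, 0.2023]
tcp_rot: [0.001, 0.832, 0.555, 0.001]
force: [-0.0, 0.1, -1.9]
finger_gap: 0.0371
finger_force: 52.3
```

Emit:
play_rows --pt "0 0 0 0 0 0 0.03" --pt "0 0 0 0 0 0 0.03"

```text
time: 23.4
position: [0.4625, 0.0044, 0.2007]
tcp_rot: [-0.001, 0.832, 0.555, -0.001]
force: [-0.1, 0.4, -2.7]
finger_gap: 0.0371
finger_force: 52.3
```

```bash
python3 - <<'E'
from h import *
n=np.array([np.cos(-.347),np.sin(-.347)]);u=np.array([-n[1],n[0]]);o=np.array([.5734,-.1970])
p=o-.019*n;print(p,u);goal(p[0],p[1],.2,-.347)
E
```

```text
[ 0.55553245 -0.19053852] [0.34007815 0.94039718]
row [-0.1444  0.1606  0.0006] [-0.0017  0.0006 -0.0462] rows>=3.5
```

Emit:
play_rows --pt "-0.1436 0.1606 0 0 0 -0.0455 0.03" --pt "-0.1436 0.1606 0 0 0 -0.0455 0.03" --pt "-0.1436 0.1606 0 0 0 -0.0455 0.03" --pt "-0.1436 0.1606 0 0 0 -0.0455 0.03" --pt "-0.1436 0.1606 0 0 0 -0.0455 0.03"

```text
time: 24.02
position: [0.5566, -0.1918, 0.2003]
tcp_rot: [-0.001, 0.819, 0.573, -0.0]
force: [0.1, -0.3, -3.1]
finger_gap: 0.0371
finger_force: 52.1
```

Emit:
play_rows --pt "0 0 0.06 0 0 0 0.03" --pt "0 0 0.07 0 0 0 0.03" --pt "0 0 0.07 0 0 0 0.03" --pt "0 0 0.07 0 0 0 0.03" --pt "0 0 0.07 0 0 0 0.03"

```text
time: 24.65
position: [0.5571, -0.19, 0.134]
tcp_rot: [0.002, 0.819, 0.574, 0.001]
force: [-0.1, 0.6, -2.2]
finger_gap: 0.0373
finger_force: 52.0
```

```bash
python3 -c "
from h import *
goal(.5558,-.1898,.123,-.347)"
```

```text
row [-0.0002 -0.0014  0.011 ] [ 0.0036  0.0004 -0.0004] rows>=0.2
```

Emit:
play_rows --pt "0 -0.001 0.006 0 0 0 0.03" --pt "0 -0.001 0.0085 0 0 0 0.03" --pt "0 -0.001 0.0085 0 0 0 0.03" --pt "0 -0.001 0.0085 0 0 0 0.03"

```text
time: 25.15
position: [0.5556, -0.1896, 0.1238]
tcp_rot: [0.0, 0.819, 0.574, 0.0]
force: [0.1, 0.4, -2.5]
finger_gap: 0.0371
finger_force: 52.1
```

```bash
python3 -c "
from h import *
goal(.5558,-.1898,.121,-.347)"
```

```text
row [-0.0001  0.0003  0.0028] [ 0.001   0.0001 -0.0007] rows>=0.0
```

Emit:
play_rows --pt "0 0 0.001 0 0 0 0.03" --pt "0 0 0.002 0 0 0 0.03" --pt "0 0 0.002 0 0 0 0.03"

```text
time: 25.52
position: [0.5555, -0.1895, 0.1217]
tcp_rot: [0.0, 0.819, 0.574, 0.0]
force: [0.3, 0.0, -2.9]
finger_gap: 0.0373
finger_force: 52.1
```

Emit:
play_rows --pt "0 0 0.001 0 0 0 0.03" --pt "0 0 0.001 0 0 0 0.03"

```text
time: 25.78
position: [0.5556, -0.1896, 0.1213]
tcp_rot: [0.001, 0.819, 0.574, 0.0]
force: [-1.9, -0.1, 3.4]
finger_gap: 0.0371
finger_force: 52.8
```

Emit:
play_rows --pt "0 0 0.0007 0 0 0 0.03" --pt "0 0 0.0007 0 0 0 0.03"

```text
time: 26.02
position: [0.5556, -0.1896, 0.1213]
tcp_rot: [0.001, 0.819, 0.574, 0.001]
force: [-3.8, 0.5, 10.4]
finger_gap: 0.0373
finger_force: 53.8
```

Emit:
play_rows --pt "0 0 -0.001 0 0 0 0.03" --pt "0 0 -0.001 0 0 0 0.056" --pt "0 0 -0.001 0 0 0 0.056" --pt "0 0 -0.001 0 0 0 0.056" --pt "0 0 -0.001 0 0 0 0.056"

```text
time: 26.65
position: [0.5556, -0.1896, 0.1211]
tcp_rot: [0.0, 0.819, 0.574, 0.0]
force: [-0.4, 0.8, 0.4]
finger_gap: 0.0559
finger_force: 0.0
```

Emit:
play_rows --pt "0 0 -0.05 0 0 0 0.06" --pt "-0.03 0 -0.1 0 0 0 0.085" --pt "-0.09 0 -0.11 0 0 0 0.085" --pt "-0.09 0 -0.11 0 0 0 0.085" --pt "-0.09 0 -0.11 0 0 0 0.085"

```text
time: 27.28
position: [0.5245, -0.2742, 0.2308]
tcp_rot: [0.0, 0.819, 0.574, 0.0]
force: [-0.1, 0.6, -0.9]
finger_gap: 0.0849
finger_force: 0.0
```

```bash
python3 look.py w11|tail -1; python3 rel.py w11 .124; python3 - <<'E'
from h import *
n=np.array([np.cos(-.59),np.sin(-.59)]);u=np.array([-n[1],n[0]]);p=np.array([.5758,.1709])-.016*n;print(p,p-.03*u); q=p-.03*u;goal(q[0],q[1],.22,-.59)
E
```

```text
27.325 [ 0.5247 -0.2736  0.2307] [-1.000e-04  8.187e-01  5.742e-01  2.000e-04] [ 0.3 -0.7  0.4] 0.08481280575093153
plinth px 750 u range -0.06314201950504614 0.061656948898504205 n range -0.05695729358410201 -0.001843452696019084
  end -0.07 max n -0.0026373942610731158
  end 0.055 max n -0.001843452696019084
top u -0.03415567726874892 0.03206652660248618 -0.0010445753331313722 n -0.03907780356234914 -0.0009938072493745104
flat line [ 0.0094506  -0.00137053]
[0.56250495 0.17980178] [0.54581412 0.15487356]
row [ 0.41   -0.1261  0.0109] [ 1.000e-04 -5.000e-04  2.425e-01] rows>=6.9
```

Emit:
play_rows --pt "0.41 -0.1261 0 0 0 0.2425 0.085" --pt "0.41 -0.1261 0 0 0 0.2425 0.085" --pt "0.41 -0.1261 0 0 0 0.2425 0.085" --pt "0.41 -0.1261 0 0 0 0.2425 0.085" --pt "0.41 -0.1261 0 0 0 0.2425 0.085"

```text
time: 27.95
position: [0.5395, 0.0398, 0.2308]
tcp_rot: [0.0, 0.882, 0.472, 0.0]
force: [1.4, -0.2, 0.2]
finger_gap: 0.0852
finger_force: 0.0
```

```bash
python3 -c "
from h import *
goal(.5458,.1549,.2,-.59)"
```

```text
row [ 0.0992 -0.0587  0.0307] [ 0.0005 -0.0001  0.0015] rows>=1.9
```

Emit:
play_rows --pt "0.0992 -0.0587 0.0307 0 0 0 0.085" --pt "0.0992 -0.0587 0.0307 0 0 0 0.085" --pt "0.0992 -0.0587 0.0307 0 0 0 0.085" --pt "0.0992 -0.0587 0.0307 0 0 0 0.085"

```text
time: 28.45
position: [0.546, 0.1525, 0.2]
tcp_rot: [0.0, 0.882, 0.472, -0.0]
force: [-0.5, -0.7, 0.1]
finger_gap: 0.0852
finger_force: 0.0
```

```bash
python3 look.py w12; python3 - <<'E'
from h import *
c=dict(np.load("w12.npz"));X=cloud(c,True);z=X[...,2]
k=(z>.006)&(z<.06)&(np.hypot(X[...,0]-.5625,X[...,1]-.18)<.05)
for lo,hi in((.006,.06),(.006,.02),(.015,.035),(.03,.06)):
    P=X[k&(z>lo)&(z<hi)][:,:2]; print(lo,len(P),*dfit(P),z[k].max())
r=np.argwhere(k);a,b=r.min(0)-12,r.max(0)+12
cv2.imwrite("pics/z12.png",cv2.resize(c["image"][max(a[0],0):b[0],a[1]:b[1],::-1],None,fx=4,fy=4,interpolation=cv2.INTER_CUBIC));print(a,b)
E
```

```text
[243.  33.] 2174 ztop 0.044 [0.5953 0.3016] yaw 2.000 [42.3 26.9] rgb [224. 125. 159.]
[405.  84.] 2046 ztop 0.010 [0.6844 0.1687] yaw -2.840 [130.1  56.9] rgb [153.5 157.  163. ]
[278. 151.] 1897 ztop 0.045 [0.5773 0.1734] yaw -0.592 [41.3 26.5] rgb [198. 188. 161.]
[324. 244.] 1718 ztop 0.045 [0.5558 0.0917] yaw 1.285 [41.1 27. ] rgb [ 79.  41. 109.]
[181. 276.] 475 ztop 0.198 [0.5123 0.177 ] yaw -0.584 [22.7  7.4] rgb [20. 21. 23.]
[375. 276.] 462 ztop 0.198 [0.5854 0.1278] yaw -0.859 [23.6  6.6] rgb [19.5 21.  22.5]
[514. 301.] 1437 ztop 0.055 [ 0.7265 -0.1208] yaw 1.487 [47.8 46.9] rgb [81. 81. 76.]
[432. 393.] 1583 ztop 0.099 [ 0.5697 -0.1657] yaw -1.772 [30.5  9.6] rgb [107. 102.  87.]
28.5 [0.5463 0.1517 0.2003] [4.000e-04 8.820e-01 4.712e-01 2.000e-04] [-1.2 -0.3 -0.1] 0.08518926465864819
0.006 1904 [0.57777269 0.17322797] -0.566212349095793 (53.80299377441406, 32.72369384765625) 0.04772410542563442
0.006 34 [0.57376523 0.19872474] -1.7380798611910253 (32.648189544677734, 5.795107841491699) 0.04772410542563442
0.015 440 [0.57772317 0.17345908] -0.5414263088304255 (53.818946838378906, 32.43084716796875) 0.04772410542563442
0.03 1725 [0.57749244 0.17278706] -0.566212349095793 (51.63813400268555, 31.94974708557129) 0.04772410542563442
[109 246] [193 307]
```

View pics/z12.png

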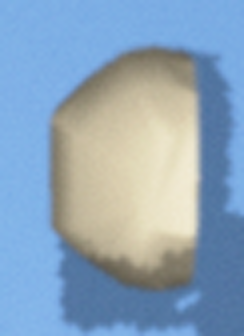

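```bash
python3 -c "
from h import *
goal(.5642,.1819,.029,-.58)"
```

```text
row [ 0.0351 -0.0021  0.1713] [ 0.0009  0.0001 -0.0094] rows>=2.8
```

Emit:
play_rows --pt "0.0351 -0.0021 0.04 0 0 -0.009 0.065" --pt "0.0351 -0.0021 0.1 0 0 -0.009 0.065" --pt "0.0351 -0.0021 0.155 0 0 -0.009 0.065" --pt "0.0351 -0.0021 0.1713 0 0 -0.009 0.065" --pt "0.0351 -0.0021 0.1713 0 0 -0.009 0.065"

```text
time: 29.12
position: [0.5648, 0.1811, 0.0294]
tcp_rot: [0.0, 0.88, 0.474, 0.0]
force: [-0.3, -0.2, -0.0]
finger_gap: 0.065
finger_force: 0.0
```

Emit:
play_rows --pt "0 0 0 0 0 0 0.055" --pt "0 0 0 0 0 0 0.025" --pt "0 0 0 0 0 0 0.025" --pt "0 0 0 0 0 0 0.025" --pt "0 0 0 0 0 0 0.025" --squeeze 40

```text
time: 29.75
position: [0.5654, 0.182, 0.0309]
tcp_rot: [0.001, 0.88, 0.475, 0.002]
force: [-2.4, -1.1, 8.3]
finger_gap: 0.0311
finger_force: 39.2
```

Emit:
play_rows --pt "0 0 0 0 0 0 0.025" --pt "0 0 0 0 0 0 0.025" --pt "0 0 0 0 0 0 0.025" --pt "0 0 0 0 0 0 0.025"

```text
time: 30.25
position: [0.5654, 0.182, 0.0309]
tcp_rot: [0.001, 0.88, 0.475, 0.002]
force: [-0.5, -0.6, 7.6]
finger_gap: 0.0312
finger_force: 39.2
```

Emit:
play_rows --pt "0 0 -0.05 0 0 0 0.025" --pt "0 0 -0.1 0 0 0 0.025" --pt "0 0 -0.16 0 0 0 0.025" --pt "0 0 -0.2 0 0 0 0.025" --pt "0 0 -0.2 0 0 0 0.025"

```text
time: 30.88
position: [0.5654, 0.1822, 0.2333]
tcp_rot: [0.002, 0.88, 0.475, 0.004]
force: [0.2, 0.4, -1.4]
finger_gap: 0.0314
finger_force: 40.7
```

Emit:
play_rows --pt "0 0 0 0 0 0 0.025" --pt "0 0 0 0 0 0 0.025"

```text
time: 31.12
position: [0.5637, 0.1819, 0.2276]
tcp_rot: [-0.0, 0.88, 0.475, -0.001]
force: [-0.3, 0.4, -1.1]
finger_gap: 0.0314
finger_force: 40.7
```

```bash
python3 look.py w13|tail -1; python3 - <<'E'
from h import *
n=np.array([np.cos(-.347),np.sin(-.347)]);u=np.array([-n[1],n[0]]);o=np.array([.5734,-.1970])
p=o-.016*n;print(p,u);goal(p[0],p[1],.23,-.347)
E
```

```text
31.175 [0.5638 0.1819 0.2277] [ 0.000e+00  8.800e-01  4.749e-01 -8.000e-04] [ 0.7 -0.5 -1.8] 0.03128924202990424
[ 0.55835365 -0.19155875] [0.34007815 0.94039718]
row [-0.3151  0.2004 -0.002 ] [-0.0009  0.0014 -0.234 ] rows>=6.0
```

View pics/w13.png

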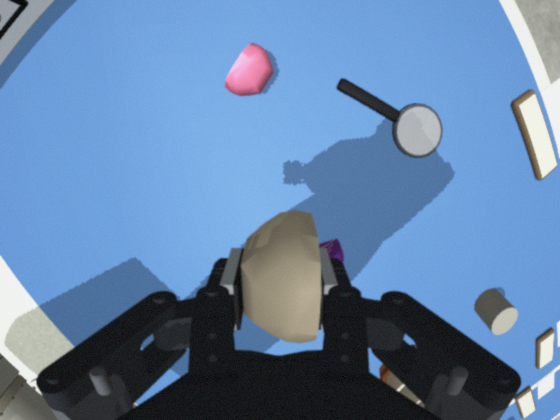

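Emit:
play_rows --pt "-0.3145 0.2004 -0.002 0 0 -0.234 0.025" --pt "-0.3145 0.2004 -0.002 0 0 -0.234 0.025" --pt "-0.3145 0.2004 -0.002 0 0 -0.234 0.025" --pt "-0.3145 0.2004 -0.002 0 0 -0.234 0.025" --pt "-0.3145 0.2004 -0.002 0 0 -0.234 0.025"

```text
time: 31.8
position: [0.5596, -0.1283, 0.23]
tcp_rot: [-0.0, 0.819, 0.574, -0.0]
force: [1.0, 0.0, -1.0]
finger_gap: 0.0318
finger_force: 40.7
```

```bash
python3 -c "
from h import *
goal(.5586,-.191,.18,-.347)"
```

```text
row [-0.0593  0.0204  0.0499] [-0.0003 -0.0001 -0.    ] rows>=1.3
```

Emit:
play_rows --pt "-0.0593 0.0204 0 0 0 0 0.025" --pt "-0.0593 0.0204 0.02 0 0 0 0.025" --pt "-0.0593 0.0204 0.05 0 0 0 0.025" --pt "-0.0593 0.0204 0.05 0 0 0 0.025" --pt "-0.0593 0.0204 0.05 0 0 0 0.025"

```text
time: 32.42
position: [0.5594, -0.189, 0.1813]
tcp_rot: [0.0, 0.818, 0.575, 0.0]
force: [-0.2, -0.1, -0.5]
finger_gap: 0.0317
finger_force: 40.6
```

Emit:
play_rows --pt "0 0 0 0 0 0 0.025" --pt "0 0 0 0 0 0 0.025"

```text
time: 32.67
position: [0.5595, -0.189, 0.1817]
tcp_rot: [0.001, 0.818, 0.575, 0.001]
force: [0.5, 0.0, -1.5]
finger_gap: 0.0313
finger_force: 40.6
```

```bash
python3 -c "
from h import *
goal(.5586,-.191,.158,-.347)"
```

```text
row [-0.0022 -0.0002  0.0237] [0.0024 0.0002 0.0003] rows>=0.4
```

Emit:
play_rows --pt "-0.0022 -0.0002 0.015 0 0 0 0.025" --pt "-0.0022 -0.0002 0.0235 0 0 0 0.025" --pt "-0.0022 -0.0002 0.0235 0 0 0 0.025" --pt "-0.0022 -0.0002 0.0235 0 0 0 0.025"

```text
time: 33.17
position: [0.5583, -0.1912, 0.1573]
tcp_rot: [0.0, 0.819, 0.574, 0.0]
force: [-0.9, 0.4, -1.1]
finger_gap: 0.031
finger_force: 40.6
```

```bash
python3 -c "
from h import *
goal(.5586,-.191,.155,-.347)"
```

```text
row [0.0002 0.0002 0.0023] [ 0.0009  0.     -0.0002] rows>=0.0
```

Emit:
play_rows --pt "0 0 0.001 0 0 0 0.025" --pt "0 0 0.002 0 0 0 0.025" --pt "0 0 0.002 0 0 0 0.025"

```text
time: 33.55
position: [0.5583, -0.1911, 0.1553]
tcp_rot: [0.0, 0.819, 0.574, 0.0]
force: [0.2, 0.4, -1.0]
finger_gap: 0.0315
finger_force: 40.6
```

Emit:
play_rows --pt "0 0 0.0007 0 0 0 0.025" --pt "0 0 0.0007 0 0 0 0.025"

```text
time: 33.8
position: [0.5583, -0.1911, 0.1549]
tcp_rot: [0.001, 0.819, 0.574, 0.0]
force: [-0.1, -0.2, 3.2]
finger_gap: 0.0316
finger_force: 41.1
```

Emit:
play_rows --pt "0 0 0.0005 0 0 0 0.025" --pt "0 0 0.0005 0 0 0 0.025"

```text
time: 34.05
position: [0.5583, -0.1912, 0.1549]
tcp_rot: [0.001, 0.819, 0.574, 0.0]
force: [-2.3, 0.8, 7.8]
finger_gap: 0.0313
finger_force: 42.1
```

Emit:
play_rows --pt "0 0 -0.001 0 0 0 0.025" --pt "0 0 -0.001 0 0 0 0.05" --pt "0 0 -0.001 0 0 0 0.05" --pt "0 0 -0.001 0 0 0 0.05" --pt "0 0 -0.001 0 0 0 0.05"

```text
time: 34.67
position: [0.5582, -0.1911, 0.155]
tcp_rot: [0.0, 0.819, 0.574, 0.0]
force: [0.1, -0.1, -0.7]
finger_gap: 0.0502
finger_force: 0.0
```

Emit:
play_rows --pt "0 0 -0.05 0 0 0 0.06" --pt "-0.03 0 -0.09 0 0 0 0.085" --pt "-0.09 0 -0.1 0 0 0 0.085" --pt "-0.09 0 -0.1 0 0 0 0.085" --pt "-0.09 0 -0.1 0 0 0 0.085"

```text
time: 35.3
position: [0.5273, -0.2757, 0.2548]
tcp_rot: [0.0, 0.819, 0.574, 0.0]
force: [0.7, 0.2, 0.1]
finger_gap: 0.0851
finger_force: 0.0
```

```bash
python3 - <<'E'
from h import *
from look import look
from station import *
look("w14",pic=False)
c=dict(np.load("w14.npz"));a=optics.capture("scene")
x=cv2.resize(c["image"][:230,170:400],None,fx=1.7,fy=1.7,interpolation=cv2.INTER_CUBIC);y=cv2.resize(a["image"][130:300,130:300],(391,391),interpolation=cv2.INTER_CUBIC)
cv2.imwrite("pics/fin.png",np.hstack([x,y])[:,:,::-1])
X=cloud(c,True);z=X[...,2];o=np.array([.575,-.1965]);n=np.array([np.cos(-.346),np.sin(-.346)]);u=np.array([-n[1],n[0]])
k=(np.hypot(X[...,0]-.555,X[...,1]+.19)<.05)&(z>.13)&(z<.2);P=X[k][:,:2]
print(*dfit(P),((P-o)@u).min(),((P-o)@u).max(),((P-o)@n).min(),((P-o)@n).max(),z[k].max())
t=optics.capture("top");Y=cloud(t);zz=Y[...,2];k=(np.hypot(Y[...,0]-.555,Y[...,1]+.19)<.08)&(zz>.01)
for lo,hi in((.015,.03),(.045,.06),(.08,.095),(.117,.128),(.13,.2)):
    P=Y[k&(zz>lo)&(zz<hi)][:,:2]-o; print(lo,len(P),(P@u).min().round(4),(P@u).max().round(4),(P@n).min().round(4),(P@n).max().round(4))
for q in ((.724,-.146),(.43,-.37)): pass
E
```

```text
[407.  15.] 1568 ztop 0.055 [ 0.7254 -0.138 ] yaw 1.375 [48.2 31.8] rgb [183. 183. 172.]
[274.  92.] 6159 ztop 0.167 [ 0.5736 -0.1976] yaw -0.350 [44.4 27.4] rgb [182. 173. 150.]
[505. 175.] 1795 ztop 0.015 [ 0.7968 -0.3771] yaw 3.058 [104.1  45.4] rgb [233. 236. 223.]
[216. 267.] 4812 ztop 0.023 [ 0.3862 -0.3753] yaw -2.742 [150.2  56.7] rgb [222. 212. 182.]
35.35 [ 0.5275 -0.2752  0.2547] [0.000e+00 8.186e-01 5.744e-01 3.000e-04] [0.1 0.9 0.4] 0.0851905683980889
[ 0.57356802 -0.19770736] -0.3461584774368263 (53.404747009277344, 31.979116439819336) -0.02832260974633795 0.025082039375344967 -0.03291814744830447 -0.0009382931842872973 0.17176937300243036
0.015 325 -0.065 0.0623 -0.0582 0.0002
0.045 223 -0.0536 0.0489 -0.0515 -0.0009
0.08 192 -0.0439 0.0387 -0.0451 -0.0015
0.117 166 -0.0351 0.0316 -0.0394 -0.0007
0.13 438 -0.029 0.0243 -0.0335 -0.0008
```

View pics/fin.png

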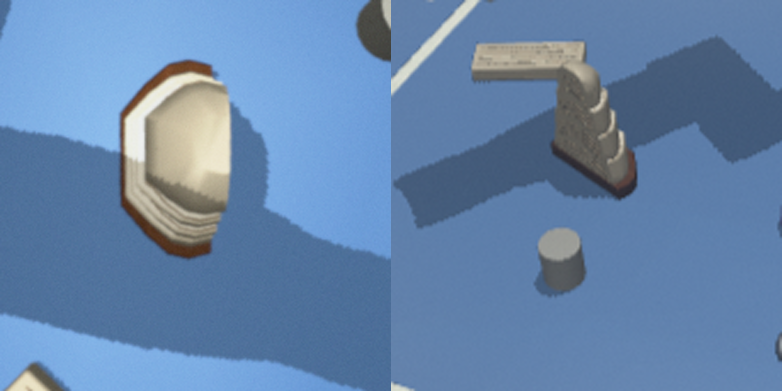

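```bash
python3 -c "
from station import bot
print(bot.hand_in())"
```

```text
the job is handed in; nothing more can be done
None
```

I rebuilt the half stalagmite on the plinth in order (root, lower, upper, tip) and handed it in at about 35 s: it stands by itself, with flat faces flush and centres aligned to about 1 mm in my last camera readings, and none of the moves went near the slab, drill core or hand lens.

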